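Punch a card set and hold a spring clip open round its edge

TASK

Punch the set of cards that stands in the upright punch: press its handle bar all the way down through its stroke and let it spring back up. Then squeeze the ears of the blue spring clip so that it gapes while it is still on the book end, lift it off, and lower it over the top edge of the punched set, where it will keep the holes in line. Do not let it bite yet, as I still have to slide a cover sheet in: finish while holding the clip there, wide open and upright, jaws well down on either side of the cards but not touching them or the punch; the cards stay down in their slot and the other things on the counter stay where they are.

Things in the scene. Friction and masses are not known exactly. Their poses are not given: they have to be found in the camera images.
- punch: Grey vertical-feed punch, fixed, footprint 124 (x) x 206 (y) mm, top face 77 mm high. Origin: centre of its underside; its own z is up, its -x side carries the handle bar. In its top, directly over the origin, a 7 mm wide, 156 mm long slot runs along its own y; the slot floor is 24 mm above the underside.
- handle (a joint): Hinge of the punch's U-shaped handle, rad: 0 = up (at rest), 0.31 = fully down, a hard stop. A spring returns it; at the bar it takes about 4 N to start and 11 N at full stroke. The hinge axis runs along the punch's y, 40 mm behind its origin (+x) and 48 mm up; the two side arms stand 102 mm either side.
- bar_top (a point): Top of the middle of the black handle bar (18 mm thick, 150 mm long grip, along the punch's y), 72 mm in front (-x) of the slot and 107 mm above the counter when up; it moves with the handle and at full stroke is about 37 mm lower and 10 mm farther forward (-x).
- cards: Set of cream index cards, one loose block 4 mm thick (its x) x 148 mm wide (its y) x 105 mm tall (its z), 60 g, standing on edge in the slot of the punch with about 1.5 mm play on each side, so it may lean slightly. Origin: centre of its lower edge.
- cards_top (a point): Middle of the upper edge of the cards, with the axes of the cards; about 129 mm above the counter, 52 mm above the punch's top.
- book_end: Beige pressed-steel book end, fixed. Upright plate 2 mm thick, 120 mm wide along its own x, standing in the plane y = -57 mm of its frame, upper edge at 152 mm. Its foot, 2 mm thick, reaches from there to y = +58 mm. Origin: centre of the underside of the foot.
- clip: Blue steel spring clip, 70 g, loose, pushed fully home over the upper edge of the book end's upright, ears up, jaws 35 mm down. Origin: middle of the hinge pin (10 mm coil), 40 mm above the jaw tips; x along the pin (jaws 60 mm wide), y the opening direction, z up. Two ears, 36 mm wide, slope out from z = 6 to 48 mm; squeeze them along y at z = 34 mm.
- clip_a (a joint): Opening angle of the clip's +y half from its middle plane, rad: 0 = shut on a 2 mm plate (ears 47 mm over their outer faces at the top), 0.32 = fully open, a hard stop: ears parallel, 17 mm over all; jaw tips 26 mm apart inside, 36 mm below the pin. A spring shuts it; full opening takes about 10 N on each ear.
- clip_b (a joint): The same for the -y half; it is geared to clip_a, so that both read alike.
- jaw_a (a point): Middle of the tip of the +y jaw; the lip is 3 mm thick, this point lies halfway through it.
- jaw_b (a point): Middle of the tip of the -y jaw, likewise.
- sticky_pad: Yellow note pad, 80 x 81 x 20 mm, a bystander. Origin: centre of its underside.
- eraser: White eraser in a blue sleeve, 23 x 58 x 13 mm, a bystander. Origin: centre of its underside.
- glue_stick: Yellow glue stick with a red cap, lying, 25 x 104 x 25 mm, a bystander. Origin: centre of its underside.
- tape_1: Roll of tape lying flat, 96 mm across, 25 mm high, a bystander. Origin: centre of its underside.
Not all that is in view belongs to the job. What is meant by the clip is not red, and is the larger of those in its own colour.

How it is judged (in metres and radians):
On the way, in this order (a step that is already met when the one before it is completed fails the run):
1. the handle bar is pressed fully down (value of joint handle above 0.285 rad), for 0.1 s.
2. the handle has sprung back up (value of joint handle below 0.05 rad), for 0.1 s.
3. the clip is spread open by the fingers while its jaws are still over the book end's edge (value of joint clip_a above 0.15 rad and contact force between clip and the fingers above 2 N and z of jaw_a in the frame of book_end between 0.1 and 0.15 m and y of jaw_a in the frame of book_end between -0.08 and -0.03 m), for 0.1 s.
4. the clip is lifted clear of the book end (z of jaw_a in the frame of book_end above 0.157 m and contact force between clip and the fingers above 2 N and contact force between clip and book_end below 0.2 N), for 0.1 s.
At the end, for the whole second after the job is handed in: Held at rest and upright by its ears, the clip gapes over 0.2 rad a side, jaws either side of the cards (8 mm or more below the edge, lip middles 5 mm off the cards' middle plane), in line within 0.2 rad, within the cards' width, touching neither cards nor punch; cards seated within 5 mm, handle up (((x of jaw_a in the frame of cards_top above 0.005 m and x of jaw_b in the frame of cards_top below -0.005 m) or (x of jaw_b in the frame of cards_top above 0.005 m and x of jaw_a in the frame of cards_top below -0.005 m)) and z of each of jaw_a, jaw_b in the frame of cards_top below -0.008 m and y of clip in the frame of cards_top between -0.045 and 0.045 m and angle between the x axis of clip and the y axis of cards, either way round below 0.2 rad and angle between clip's own z axis and vertical below 0.2 rad and value of joint each of clip_a, clip_b above 0.2 rad and contact force between clip and the fingers above 4 N and contact force between clip and cards below 0.2 N and contact force between clip and punch below 0.2 N and linear speed of clip below 0.02 m/s and z of cards in the frame of punch between 0.02 and 0.029 m and angle between cards's own z axis and vertical below 0.12 rad and value of joint handle below 0.05 rad); the arm keeps its last pose, push and grip.
It fails at once if the clip closes on the cards (z of jaw_a in the frame of cards_top below -0.003 m and x of jaw_a in the frame of cards_top between -0.02 and 0.02 m and y of clip in the frame of cards_top between -0.1 and 0.1 m and value of joint clip_a below 0.1 rad).
It fails at once if the cards are pulled up out of their slot (over 12 mm) (z of cards in the frame of punch above 0.036 m).
It fails at once if a bystander is pushed away (over 20 mm) (distance of any of sticky_pad, eraser, glue_stick, tape_1 from where it was at the start of the episode above 0.02 m).
It also fails if it takes over 51 s, if anything falls off the work surface, if the arm or the gripper's body presses on something with over 40 N, if the wrist force passes 120 N, or if a joint passes its speed limit or range.

ROBOT

A 6-joint arm with a two-finger parallel gripper is mounted at the origin on a cart in front of the work surface, level with it; the furniture and walls round the work are solid. World frame = base frame: x ahead of the robot, y to its left, z up, the work surface at z = 0. Lengths are in m, angles in degrees, forces in N, time in s.
With the tool pointing down it reaches from about 0.3 to 0.75 m from the base axis. Payload 8.5 kg.
Tool frame: the origin (TCP) lies at the very end of the fingers, on their centre line; the grasp point (between the pads) lies 19 mm behind it; z points along the fingers, y is the line along which they close (so a half turn about z gives the same grasp; the last joint's range is limited). The gripper opens to 85 mm and grips with 20 to 120 N. Pads are 22 mm wide; open, the fingers measure 114 mm over their backs; the gripper's body (76 mm by 85 mm) begins 54 mm behind the grasp point. The pads swing forward as they close: fully open they stand 13 mm farther back than shut.
Start: joints at [52.924, 21.807, 74.336, -0, 83.858, -12.336], TCP at [0.23, 0.5, 0.231] pointing down, gripper open.
Joint ranges: [-178.18, 178.18], [-50.72, 133.34], [12.68, 142.11], [-81.47, 261.47], [9.98, 163.14], [-165.26, 165.26]. Speed limits (degrees/s): [136.94, 136.94, 180, 180, 180, 180].

INTERFACE

Orientations are given as a 3x3 rotation matrix whose columns are the frame's x, y, z axes.
In Python, from rig import observe, cams, ticket gives the robot as it stands.
- The arm moves only by the tool move_arm, never from a script. Its arguments are lists of equal length, an entry for each row: "jaw": the finger opening in cm, from 0 to 8.54; "dp": the shift along the tool's x, y, z in cm, a list of three; "turn": the turn, a rotation vector about the tool's x, y, z in rad, a list of three. In form: {"jaw": [jaw, ...], "dp": [[tx, ty, tz], ...], "turn": [[wx, wy, wz], ...]}. A call has 1 to 12 rows; each row shifts and turns the commanded pose from where the row before left it, along the tool's axes as they then stand; what a row does not reach is not made up. A row lasts 1/12 s, in which the tool goes at most 41.7 mm and 7.16 degrees, less where a joint would pass 70% of its speed; a pose out of reach is approached as far as the arm can. A call is refused whole if a number of a shift passes 4.17 or a number of a turn 0.125, either way. A call with a gripper value outside its range is refused whole. The fingers move at their own pace and stop on an object; "force" is the grip in N (left out, the last holds). Time passes only in rows, so rows that do not move let the fingers close. It gives the time, the measured TCP pose, the force, the opening and the grip force at its end, in the units of the state.
- observe(): the state, without advancing time (a new reading comes with each control period).
- cams.get_image(name): name is "scene" or "top"; returns (picture, depth): 384x512x3 uint8, red, green, blue; 384x512 float32, m along the optical axis (not along the pixel's ray), 0 where there is no reading.
- cams.calibration(name): a dict with "vertical_fov" (degrees; the focal length in pixels is half the picture's height over the tangent of half this angle, whatever the lens; pixels are square), "cx", "cy" (the principal point, pixels), "view" (4x4, takes a point from world to camera coordinates). Camera axes: x right, y up, looking along -z (the intrinsics and any distortion apply to the point x, -y, -z); pixel columns grow to the right and rows downward; lengths in m; the calibration is good to about 2 mm. A picture is of the moment at which its call begins. calibration takes no time and is no camera call.
- ticket.close_job(): hands the job in; it is judged then, once.
Trained networks look in the newest picture that a camera, given by its name, has taken for a name from the list of things; names that differ only in an ending like _2 or _b are one class to them, and where a whole thing is asked for, a point or a joint stands for the part that bears it (a point fixed in the world has none). Each returns a list of dicts, best first, with "p" (0 to 1); they miss things now and then, are a little off and sometimes report something else, mostly with a low value. They report only what shows in the picture. A call takes as long as a camera call. They do not tell look-alikes from the thing itself.
- cams.spot_in(camera, query): "box" ([centre column, centre row, width, height] as shares, 0 to 1, of the picture: columns of its width, rows of its height, round what is visible of it).
- cams.outline_of(camera, query): "mask" (384x512 bool, what is visible of it) and "box" ([centre column, centre row, width, height] as shares, 0 to 1, of the picture: columns of its width, rows of its height, round what is visible of it).
- cams.mark_of(camera, query): "location" ([column, row] as shares, 0 to 1, of the picture: columns of its width, rows of its height: a listed point, or the origin of a listed thing).
The state is a dict: "time_s": time; "q": joint angles; "qvel": joint speeds; "joint_efforts": joint torques, N m; "position": TCP position; "tool_rot": TCP orientation; "ft_force": force on the tool from outside, world axes, zero at the start; "wrist_torque": the same for the moment, N m; "grip_width": finger opening in m; "gripper_force": force on a finger pad.
Only numpy, scipy, OpenCV 4.12 (cv2) and the standard library are available. Lean on these libraries where they do the work, as an engineer would, in place of code of your own. Each camera call takes 0.05 s, during which the arm holds its last target. There are 200 camera calls.

## Working session

There is one attempt and no reset: what is moved stays moved. The work goes in short steps, Python scripts to look and compute and a tool call to move; the robot and the scene stay as the last step left them, time stands still between calls to the robot, and variables do not carry over. Pictures are saved under pics/ and viewed, at most 10 in all, crops included, and the job is handed in when it is done.

Besides the shell and the picture viewer there is one more tool, called after "Call:" as a command line: name --argument value ..., lists and objects as JSON in quotes. move_arm: Moves the arm, as the interface text tells. Its arguments: {"type":"object","properties":{"jaw":{"type":"array","items":{"type":"number"}},"dp":{"type":"array","items":{"type":"array","items":{"type":"number"}}},"turn":{"type":"array","items":{"type":"array","items":{"type":"number"}}},"force":{"type":"number"}},"required":["jaw","dp","turn"]}

```bash
mkdir -p pics
cat > h.py <<'E'
import numpy as np,cv2
from rig import observe,cams,ticket
def cal(n):
    c=cams.calibration(n);f=192/np.tan(np.radians(c["vertical_fov"])/2);return f,c["cx"],c["cy"],np.array(c["view"])
def cloud(n,d):
    f,cx,cy,V=cal(n);v,u=np.mgrid[0:384,0:512]
    P=np.stack([(u-cx)/f*d,-(v-cy)/f*d,-d,np.ones_like(d)],-1)
    return (P@np.linalg.inv(V).T)[...,:3]
def ray(n,u,v):
    f,cx,cy,V=cal(n);I=np.linalg.inv(V);return I[:3,3],I[:3,:3]@np.array([(u-cx)/f,-(v-cy)/f,-1])
def tri(a,b):
    A=[];B=[]
    for n,u,v in (a,b):
        o,d=ray(n,u,v);d=d/np.linalg.norm(d);M=np.eye(3)-np.outer(d,d);A.append(M);B.append(M@o)
    x=np.linalg.solve(sum(A),sum(B));return x
def proj(n,p):
    f,cx,cy,V=cal(n);q=V@np.r_[p,1];return cx+f*q[0]/-q[2],cy+f*(-q[1])/-q[2]
E
python3 - <<'E'
from h import *
for n in("scene","top"):
    im,d=cams.get_image(n);cv2.imwrite(f"pics/{n}0.png",im[...,::-1]);np.savez(f"{n}0.npz",im=im,d=d)
    print(n,cams.calibration(n))
    for q in("punch","bar_top","cards_top","book_end","clip"):
        print(q,[(round(r["p"],2),np.round(np.array(r["location"])*[512,384],1)) for r in cams.mark_of(n,q)[:4]])
o=observe();print(o["position"],o["tool_rot"],o["time_s"])
E
```

```text
scene {'vertical_fov': 44.97210119198375, 'cx': 262.4989730486311, 'cy': 192.81997878324623, 'view': array([[ 0.75449034, -0.65600239, -0.02012925, -0.4393035 ],
       [ 0.34698954,  0.37267562,  0.86064577, -0.29083119],
       [-0.557084  , -0.65633356,  0.50880613, -1.07572686],
       [ 0.        ,  0.        ,  0.        ,  1.        ]])}
punch [(0.97, array([311.5, 261.4]))]
bar_top [(0.62, array([291.8, 242. ]))]
cards_top [(0.84, array([313.8, 216.3]))]
book_end [(0.63, array([229.1, 188.4]))]
clip [(0.76, array([229.4, 157.7])), (0.76, array([266.7, 189.7]))]
top {'vertical_fov': 54.24930061097475, 'cx': 264.1701766717493, 'cy': 191.65893959416243, 'view': array([[-0.02847458, -0.99947317, -0.01557511,  0.02568126],
       [ 0.99647664, -0.02961202,  0.0784693 , -0.5653174 ],
       [-0.07888917, -0.01328586,  0.99679486, -1.00052092],
       [ 0.        ,  0.        ,  0.        ,  1.        ]])}
punch [(0.8, array([351.8, 190.4]))]
bar_top [(0.9, array([357.3, 215.3]))]
cards_top [(0.47, array([357.8, 188.1]))]
book_end [(0.96, array([192.1, 174.5])), (0.26, array([201.7, 181.4]))]
clip [(0.68, array([197.2, 181.4])), (0.63, array([239. , 155.7])), (0.53, array([239.5, 188.7]))]
[0.23016561 0.49950069 0.23131816] [[-9.08225748e-01  4.18480574e-01  1.47346397e-05]
 [ 4.18480573e-01  9.08225748e-01 -3.18172445e-05]
 [-2.66972779e-05 -2.27310802e-05 -9.99999999e-01]] 0.6
```

View pics/scene0.png

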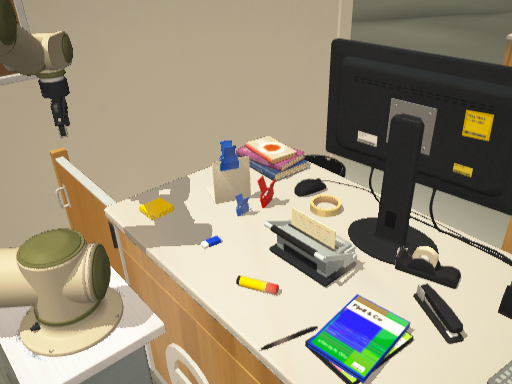

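View pics/top0.png

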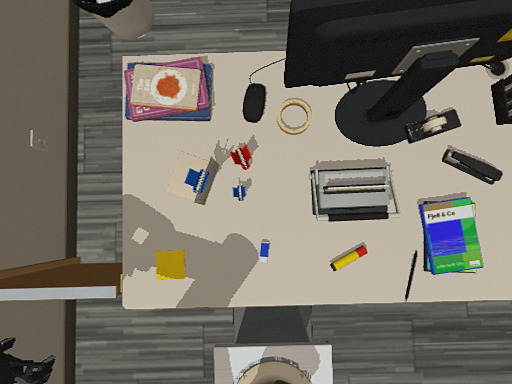

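The blue candidates are the large clip on the book end (scene 229,155; top 197,181) and a small one lying on the counter (scene 241,204; top 239,190). There is also a red one at scene 266,190. The large blue clip on the book end fits the description. I'll enlarge it to confirm and measure from depth.

```bash
cat > m.py <<'E'
from h import *
def line(P):
    c=P[:,:2].mean(0);w,v=np.linalg.eigh(np.cov((P[:,:2]-c).T));t=(P[:,:2]-c)@v
    return np.round(c,4),np.round(np.degrees(np.arctan2(v[1,1],v[0,1])),1),np.round(np.ptp(t,0),4)
S={n:np.load(n+"0.npz") for n in("scene","top")}
out=[]
for n,(a,b,c,d) in (("scene",(190,120,290,230)),("top",(160,140,260,215))):
    out.append(cv2.resize(S[n]["im"][b:d,a:c,::-1],(400,int((d-b)*4)),interpolation=cv2.INTER_CUBIC))
cv2.imwrite("pics/crop1.png",np.hstack([out[0],cv2.copyMakeBorder(out[1],0,out[0].shape[0]-out[1].shape[0],0,0,0)]))
for n in S:
    im,d=S[n]["im"].astype(int),S[n]["d"];C=cloud(n,d);ok=d>0
    blue=ok&(im[...,2]>im[...,0]+50)&(C[...,2]>.09)&(C[...,1]>.1)&(C[...,0]<.75)
    P=C[blue];print(n,"blue",len(P),P.min(0).round(3),P.max(0).round(3))
    for lo,hi in((.12,.15),(.15,.165),(.165,.18),(.18,.21)):
        Q=P[(P[:,2]>lo)&(P[:,2]<hi)]
        if len(Q)>5:print("  ",lo,hi,len(Q),line(Q))
    reg=(C[...,0]>.4)&(C[...,0]<.75)&(C[...,1]<.0)&(C[...,1]>-.4)&ok
    cr=reg&(C[...,2]>.115)&(C[...,2]<.15)
    cr2=C[cr];print(" cards",len(cr2),line(cr2),np.percentile(cr2[:,2],[50,98]))
    bk=reg&(im.sum(-1)<150)&(C[...,2]>.09)&(C[...,2]<.125);Q=C[bk];print(" bar",len(Q),line(Q) if len(Q)>5 else "",np.percentile(Q[:,2],[50,98]) if len(Q) else "")
    tp=reg&(abs(C[...,2]-.077)<.003);Q=C[tp];print(" top",len(Q),line(Q),cv2.minAreaRect(Q[:,:2].astype(np.float32)*1000))
    be=ok&(C[...,1]>.08)&(C[...,1]<.35)&(C[...,0]>.5)&(C[...,0]<.75)&(C[...,2]>.02)&(C[...,2]<.15)&(im.min(-1)>90)
    Q=C[be];print(" plate",len(Q),line(Q) if len(Q)>5 else "")
    be=be&(C[...,2]>.14);Q=C[be];print(" plate edge",len(Q),line(Q) if len(Q)>5 else "",Q.max(0))
for q,a,b in(("bar",(291.8,242),(357.3,215.3)),("cards",(313.8,216.3),(357.8,188.1)),("clip",(229.4,157.7),(197.2,181.4)),("punch",(311.5,261.4),(351.8,190.4)),("be",(229.1,188.4),(192.1,174.5))):
    print(q,tri(("scene",*a),("top",*b)).round(4))
E
python3 m.py
```

```text
scene blue 441 [0.556 0.131 0.12 ] [0.615 0.191 0.21 ]
   0.12 0.15 137 (array([0.5834, 0.1547]), np.float64(158.8), array([0.0172, 0.0591]))
   0.15 0.165 86 (array([0.582 , 0.1541]), np.float64(156.8), array([0.029 , 0.0541]))
   0.165 0.18 58 (array([0.5794, 0.156 ]), np.float64(125.5), array([0.0355, 0.0438]))
   0.18 0.21 158 (array([0.5847, 0.1601]), np.float64(69.7), array([0.0349, 0.054 ]))
 cards 281 (array([ 0.566 , -0.2245]), np.float64(104.0), array([0.1842, 0.1944])) [0.12515399 0.13332492]
 bar 242 (array([ 0.4949, -0.2218]), np.float64(148.0), array([0.1463, 0.3141])) [0.10440113 0.11025722]
 top 725 (array([ 0.5549, -0.2397]), np.float64(102.2), array([0.2225, 0.2368])) ((633.3806762695312, -218.93844604492188), (225.09017944335938, 205.93861389160156), 2.7190303802490234)
 plate 1177 (array([0.5916, 0.1567]), np.float64(157.6), array([0.1007, 0.1688]))
 plate edge 54 (array([0.591 , 0.1586]), np.float64(157.8), array([0.0226, 0.1175])) [0.64696948 0.18263132 0.14936952]
top blue 278 [0.557 0.13  0.132] [0.613 0.186 0.208]
   0.12 0.15 16 (array([0.585 , 0.1646]), np.
[... 341 characters left out ...]
p.float64(90.8), array([0.0044, 0.1474])) [0.12825504 0.13150876]
 bar 406 (array([ 0.4916, -0.2225]), np.float64(90.9), array([0.0174, 0.1452])) [0.1055216  0.10908227]
 top 1752 (array([ 0.5662, -0.2221]), np.float64(90.4), array([0.0953, 0.2081])) ((565.6223754882812, -223.1630401611328), (95.00022888183594, 208.2125701904297), 1.0782477855682373)
 plate 51 (array([0.5867, 0.1492]), np.float64(151.4), array([0.0855, 0.1185]))
 plate edge 19 (array([0.5865, 0.1616]), np.float64(158.6), array([0.012 , 0.1183])) [0.64635996 0.17906054 0.14986176]
bar [ 0.4915 -0.2225  0.0942]
cards [ 0.5613 -0.2209  0.1374]
clip [0.5879 0.1638 0.1557]
punch [ 0.5603 -0.231   0.0007]
be [0.6184 0.2083 0.0157]
```

View pics/crop1.png

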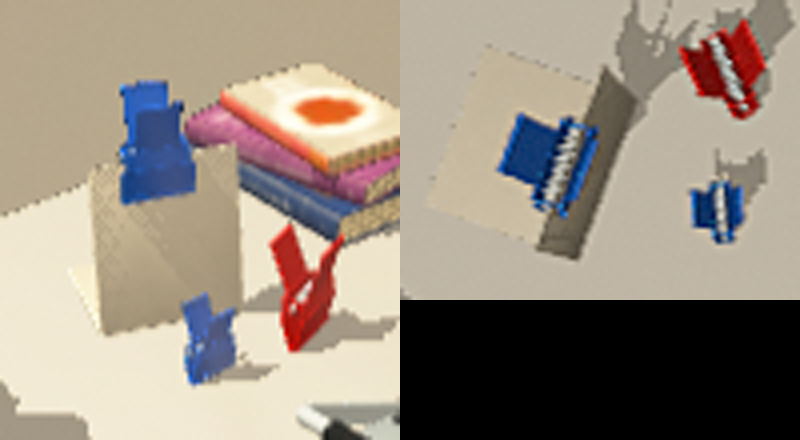

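The crop confirms it: the large blue clip sits on the book end, ears up, at scene ≈(229,155) and top ≈(197,181). The small blue and red ones lie on the counter. The punch's bar runs along world y at about (0.491, -0.2225). I'm starting with the press.

Call:
move_arm --jaw '[0,0,0,0,0,0,0,0,0,0,0,0]' --dp '[[-2.7,-2.73,0],[-2.7,-2.73,0],[-2.7,-2.73,0],[-2.7,-2.73,0],[-2.7,-2.73,0],[-2.7,-2.73,0],[-2.7,-2.73,0],[-2.7,-2.73,0],[-2.7,-2.73,0],[-2.7,-2.73,0],[-2.7,-2.73,0],[-2.7,-2.73,0]]' --turn '[[0,0,0],[0,0,0],[0,0,0],[0,0,0],[0,0,0],[0,0,0],[0,0,0],[0,0,0],[0,0,0],[0,0,0],[0,0,0],[0,0,0]]' --force 30

```text
time_s: 1.6
position: [0.3875, 0.0645, 0.2316]
tool_rot: [[-0.908, 0.419, 0.001], [0.419, 0.908, -0.0], [-0.001, 0.0, -1.0]]
ft_force: [1.3, 0.2, -0.1]
grip_width: -0.0002
gripper_force: 0.0
```

Call:
move_arm --jaw '[0,0,0,0,0,0,0,0,0,0]' --dp '[[-2.7,-2.73,0],[-2.7,-2.73,0],[-2.7,-2.73,0],[-2.7,-2.73,0],[-2.7,-2.73,0],[-2.7,-2.73,1],[-2.7,-2.73,2],[-2.7,-2.73,2],[0,0,2],[0,0,2]]' --turn '[[0,0,0],[0,0,0],[0,0,0],[0,0,0],[0,0,0],[0,0,0],[0,0,0],[0,0,0],[0,0,0],[0,0,0]]'

```text
time_s: 2.43
position: [0.4913, -0.2216, 0.1414]
tool_rot: [[-0.907, 0.421, -0.0], [0.421, 0.907, -0.0], [0.0, -0.0, -1.0]]
ft_force: [-0.2, -0.3, -1.1]
grip_width: 0.0002
gripper_force: 0.0
```

```bash
cat > clip.py <<'E'
from h import *
a=np.radians(158);u=np.array([np.cos(a),np.sin(a)]);n=np.array([np.cos(a-np.pi/2),np.sin(a-np.pi/2)])
for k in("scene","top"):
    S=np.load(k+"0.npz");im,d=S["im"].astype(int),S["d"];C=cloud(k,d);ok=d>0
    b=ok&(im[...,2]>im[...,0]+50)&(C[...,2]>.09)&(C[...,1]>.1)&(C[...,0]<.75)
    P=C[b]
    for lo in np.arange(.12,.21,.01):
        Q=P[(P[:,2]>lo)&(P[:,2]<lo+.01)]
        if len(Q)>3:
            print(k,round(lo,3),len(Q),"u",*(np.percentile(Q[:,:2]@u,[2,98])).round(4),"n",*(np.percentile(Q[:,:2]@n,[2,98])).round(4))
    be=ok&(C[...,1]>.08)&(C[...,1]<.35)&(C[...,0]>.5)&(C[...,0]<.75)&(C[...,2]>.02)&(C[...,2]<.155)&(im.min(-1)>90)
    Q=C[be];t=Q[:,:2]@n;
    e=Q[Q[:,2]>.135];print(k,"plate n",np.percentile(e[:,:2]@n,[5,50,95]).round(4),"u",np.percentile(e[:,:2]@u,[0,100]).round(4), "all u",np.percentile(Q[:,:2]@u,[1,99]).round(4),"median n by z",[np.median(t[abs(Q[:,2]-z)<.01]).round(4) for z in(.05,.1,.14)])
E
python3 clip.py
```

```text
scene 0.12 44 u -0.5119 -0.4548 n 0.3598 0.3689
scene 0.13 48 u -0.5126 -0.4546 n 0.3577 0.3663
scene 0.14 45 u -0.5095 -0.4569 n 0.3543 0.3644
scene 0.15 54 u -0.5091 -0.457 n 0.3539 0.3657
scene 0.16 53 u -0.5085 -0.4575 n 0.3545 0.3811
scene 0.17 37 u -0.4992 -0.4667 n 0.3525 0.3845
scene 0.18 35 u -0.4992 -0.4666 n 0.3484 0.3887
scene 0.19 69 u -0.4992 -0.4666 n 0.3442 0.3924
scene 0.2 54 u -0.4998 -0.4664 n 0.3421 0.3938
scene plate n [0.363  0.368  0.3729] u [-0.5477 -0.4293] all u [-0.5496 -0.4311] median n by z [np.float64(0.3682), np.float64(0.3678), np.float64(0.3683)]
top 0.14 14 u -0.5107 -0.4546 n 0.3604 0.3748
top 0.15 22 u -0.508 -0.458 n 0.3556 0.3749
top 0.16 53 u -0.5093 -0.4583 n 0.3559 0.3767
top 0.17 39 u -0.4997 -0.4668 n 0.3535 0.3797
top 0.18 46 u -0.4987 -0.4664 n 0.3498 0.384
top 0.19 48 u -0.4977 -0.4677 n 0.3473 0.3872
top 0.2 54 u -0.5008 -0.4665 n 0.3426 0.3899
top plate n [0.3652 0.3667 0.3737] u [-0.5492 -0.4308] all u [-0.5499 -0.4319] median n by z [np.float64(0.2977), np.float64(0.3652), np.float64(0.3728)]
```

Call:
move_arm --jaw '[0,0,0,0,0,0,0,0,0,0,0,0]' --dp '[[0.1,-0.05,1.6],[0,0,1.6],[0.05,0,0.6],[0.1,-0.05,0.5],[0.1,-0.05,0.5],[0.1,-0.05,0.5],[0.1,-0.05,0.5],[0.15,-0.05,0.5],[0.15,-0.05,0.5],[0.1,-0.05,0.4],[0,0,0],[0,0,0]]' --turn '[[0,0,0],[0,0,0],[0,0,0],[0,0,0],[0,0,0],[0,0,0],[0,0,0],[0,0,0],[0,0,0],[0,0,0],[0,0,0],[0,0,0]]'

```text
time_s: 3.43
position: [0.4813, -0.2198, 0.0723]
tool_rot: [[-0.908, 0.418, 0.002], [0.418, 0.908, -0.002], [-0.002, -0.001, -1.0]]
ft_force: [-2.7, 0.9, 8.4]
grip_width: -0.0001
gripper_force: 4.4
```

Call:
move_arm --jaw '[0,0,0,0,0]' --dp '[[0.1,0,0.3],[0,0,0.3],[0,0,0.1],[0,0,0],[0,0,0]]' --turn '[[0,0,0],[0,0,0],[0,0,0],[0,0,0],[0,0,0]]'

```text
time_s: 3.85
position: [0.4808, -0.2199, 0.0687]
tool_rot: [[-0.908, 0.418, 0.004], [0.418, 0.908, -0.005], [-0.006, -0.002, -1.0]]
ft_force: [-11.9, 4.0, 40.5]
grip_width: 0.0
gripper_force: 20.3
```

Hard stop reached (40 N at full depth). I'm releasing the bar and backing off.

Call:
move_arm --jaw '[0,0,0,0,0,0,0,0,0,0,0,0]' --dp '[[0,0,0],[-0.2,0.1,-0.8],[-0.2,0.1,-0.8],[-0.2,0.1,-0.8],[-0.2,0.1,-0.8],[-0.1,0,-0.8],[0,0,-1.5],[0,0,-2.5],[0,0,-3],[0,0,-3],[0,0,-4],[0,0,0]]' --turn '[[0,0,0],[0,0,0],[0,0,0],[0,0,0],[0,0,0],[0,0,0],[0,0,0],[0,0,0],[0,0,0],[0,0,0],[0,0,0],[0,0,0]]'

```text
time_s: 4.85
position: [0.4916, -0.22, 0.2513]
tool_rot: [[-0.908, 0.418, 0.01], [0.418, 0.908, -0.007], [-0.012, -0.002, -1.0]]
ft_force: [-0.3, -0.2, 0.6]
grip_width: -0.0001
gripper_force: 0.0
```

Run:
```python
from h import *
o=observe();print(o["position"],o["tool_rot"].round(4) if hasattr(o["tool_rot"],"round") else o["tool_rot"],o["q"],o["ft_force"])
im,d=cams.get_image("scene");C=cloud("scene",d)
m=(d>0)&(C[...,0]>.45)&(C[...,0]<.53)&(C[...,1]<-.13)&(C[...,1]>-.3)&(im.astype(int).sum(-1)<150)&(C[...,2]<.13)
print(np.percentile(C[m][:,2],[50,98]),C[m].mean(0))
R=np.array(o["tool_rot"]);dd=np.array([.5855,.1598,o["position"][2]])-o["position"]
print("to clip, tool cm",(R.T@dd*100).round(2), "yaw y",np.degrees(np.arctan2(R[1,1],R[0,1])))
```

```text
[ 0.49161487 -0.22004829  0.25134877] [[-0.9083  0.4181  0.0104]
 [ 0.4181  0.9084 -0.0073]
 [-0.0125 -0.0023 -0.9999]] [-3.67246074e+01  1.95433512e+01  7.44916327e+01  2.18384461e-02
  8.52380040e+01 -1.02010806e+02] [-0.30926723 -0.1920626   0.60241004]
[0.03567593 0.11000265] [ 0.50259972 -0.21189471  0.0519614 ]
to clip, tool cm [ 7.35 38.43 -0.18] yaw y 65.28371205285522
```

Call:
move_arm --jaw '[8.5,8.5,8.5,8.5,8.5,8.5,8.5,8.5,8.5,8.5,8.5,8.5]' --dp '[[0.73,3.84,0],[0.73,3.84,0],[0.73,3.84,0],[0.73,3.84,0],[0.73,3.84,0],[0.73,3.84,0],[0.73,3.84,0],[0.73,3.84,0],[0.73,3.84,0],[0.73,3.84,0],[0,0,0],[0,0,0]]' --turn '[[0,0,0],[0,0,0],[0,0,0],[0,0,0],[0,0,0],[0,0,0],[0,0,0],[0,0,0],[0,0,0],[0,0.012,-0.047],[0,0,0],[0,0,0]]'

```text
time_s: 5.9
position: [0.5838, 0.1621, 0.2425]
tool_rot: [[-0.928, 0.372, -0.013], [0.372, 0.928, 0.005], [0.014, -0.001, -1.0]]
ft_force: [-0.0, -0.0, -0.6]
grip_width: 0.0846
gripper_force: 0.0
```

```bash
cat > w.py <<'E'
from h import *
import sys
o=observe();R=np.array(o["tool_rot"]);p=np.array(o["position"])
t=np.array([float(a) for a in sys.argv[1:4]])
print(p.round(4),"tool cm",(R.T@(t-p)*100).round(2),"yaw y",np.degrees(np.arctan2(R[1,1],R[0,1])).round(2),"level turn",[-(R.T@[0,0,-1])[1].round(4),(R.T@[0,0,-1])[0].round(4)],"ft",np.round(o["ft_force"],1),"w",o["grip_width"],o["gripper_force"],o["time_s"])
E
python3 w.py .5855 .1598 .176
python3 - <<'E'
from h import *
out=[]
for n,(a,b,c,d) in (("scene",(180,80,280,230)),("top",(150,130,250,230))):
    im,dp=cams.get_image(n);x=cv2.resize(im[b:d,a:c,::-1],None,fx=4,fy=4,interpolation=cv2.INTER_CUBIC);out.append(cv2.copyMakeBorder(x,0,600-x.shape[0],0,0,0))
cv2.imwrite("pics/c2.png",np.hstack(out))
E
```

```text
[0.5838 0.1621 0.2425] tool cm [-0.33 -0.14  6.64] yaw y 68.14 level turn [np.float64(-0.0006), np.float64(-0.014)] ft [-0.  -0.  -0.6] w 0.08457609307180253 0.0 5.9
```

View pics/c2.png

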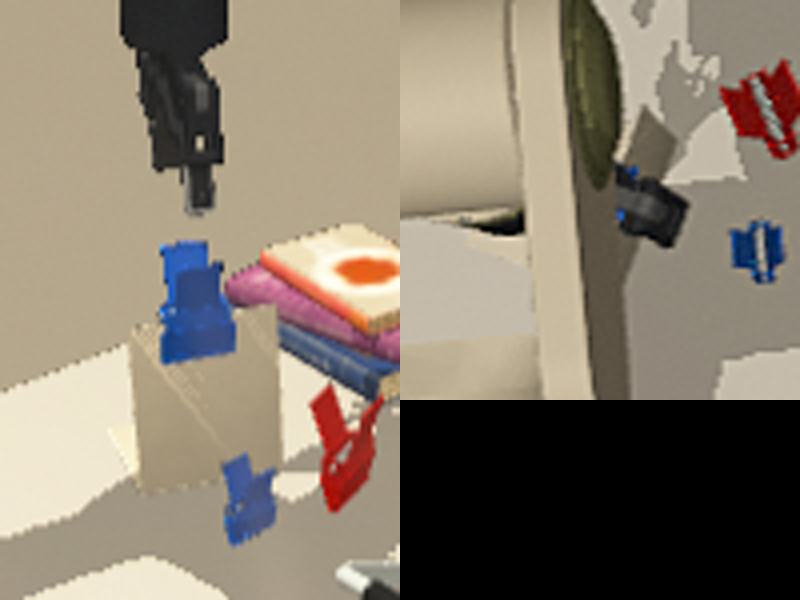

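The scene crop shows the fingers directly above the clip's ears (scene ≈(229,150)), and the top crop shows the finger over the near side. I'm descending with small corrections.

Call:
move_arm --jaw '[8.5,8.5,8.5,8.5,8.5,8.5,8.5]' --dp '[[-0.3,-0.15,0.6],[0,0,1.3],[0,0,1.3],[0,0,1.3],[0,0,1.3],[0,0,1.2],[0,0,0]]' --turn '[[0,-0.014,0],[0,0,0],[0,0,0],[0,0,0],[0,0,0],[0,0,0],[0,0,0]]'

```text
time_s: 6.58
position: [0.5853, 0.1561, 0.1715]
tool_rot: [[-0.926, 0.378, -0.003], [0.378, 0.926, -0.001], [0.002, -0.002, -1.0]]
ft_force: [-0.9, -0.7, 0.8]
grip_width: 0.085
gripper_force: 0.0
```

```bash
python3 w.py .5855 .1598 .173
```

```text
[0.5853 0.1561 0.1715] tool cm [ 0.12  0.35 -0.15] yaw y 67.82 level turn [np.float64(-0.0019), np.float64(-0.0021)] ft [-0.9 -0.7  0.8] w 0.08502446067995525 0.0 6.5833
```

Call:
move_arm --jaw '[8.5,8.5,5.5,5.2,5.0,4.8]' --dp '[[0.1,0.3,0],[0,0,0],[0,0,0],[0,0,0],[0,0,0],[0,0,0]]' --turn '[[0,0,0],[0,0,0],[0,0,0],[0,0,0],[0,0,0],[0,0,0]]' --force 30

```text
time_s: 7.08
position: [0.5867, 0.1608, 0.1741]
tool_rot: [[-0.927, 0.375, 0.002], [0.375, 0.927, -0.001], [-0.003, 0.0, -1.0]]
ft_force: [0.1, -0.6, 1.3]
grip_width: 0.0475
gripper_force: 0.2
```

```bash
python3 w.py .5855 .1598 .173
```

```text
[0.5867 0.1608 0.1741] tool cm [ 0.07 -0.14  0.11] yaw y 67.95 level turn [np.float64(0.0004), np.float64(0.0025)] ft [ 0.1 -0.6  1.3] w 0.047549933850712524 0.23244684271048754 7.0833
```

Call:
move_arm --jaw '[4.5,4.2,4.0,3.8,3.6,3.4,3.2,3.2]' --dp '[[0.0,-0.1,0],[0,0,0],[0,0,0],[0,0,0],[0,0,0],[0,0,0],[0,0,0],[0,0,0]]' --turn '[[0,0,0],[0,0,0],[0,0,0],[0,0,0],[0,0,0],[0,0,0],[0,0,0],[0,0,0]]'

```text
time_s: 7.75
position: [0.5871, 0.1601, 0.1757]
tool_rot: [[-0.927, 0.375, 0.006], [0.375, 0.927, 0.0], [-0.006, 0.002, -1.0]]
ft_force: [-1.3, 0.4, 9.8]
grip_width: 0.0321
gripper_force: 6.5
```

```bash
python3 w.py .5855 .1598 .173
```

```text
[0.5871 0.1601 0.1757] tool cm [ 0.14 -0.09  0.27] yaw y 67.96 level turn [np.float64(0.0023), np.float64(0.0057)] ft [-1.3  0.4  9.8] w 0.032131079771774256 6.54438279569149 7.75
```

Call:
move_arm --jaw '[3.2,3.0,2.7,2.4,2.1,1.8,1.5,1.5,1.5]' --dp '[[0.0,0,-0.25],[0,0,-0.05],[0,0,-0.05],[0,0,-0.05],[0,0,-0.05],[0,0,-0.05],[0,0,0],[0,0,0],[0,0,0]]' --turn '[[0,0,0],[0,0,0],[0,0,0],[0,0,0],[0,0,0],[0,0,0],[0,0,0],[0,0,0],[0,0,0]]'

```text
time_s: 8.5
position: [0.5863, 0.16, 0.1787]
tool_rot: [[-0.927, 0.375, 0.002], [0.375, 0.927, -0.001], [-0.002, 0.0, -1.0]]
ft_force: [-0.2, 0.3, 2.6]
grip_width: 0.0152
gripper_force: 15.2
```

```bash
python3 w.py .5855 .1598 .173
```

```text
[0.5863 0.16   0.1787] tool cm [ 0.06 -0.05  0.57] yaw y 67.95 level turn [np.float64(0.0003), np.float64(0.002)] ft [-0.2  0.3  2.6] w 0.015226149309789994 15.159294605255127 8.5
```

Call:
move_arm --jaw '[1.2,1.2,1.2,1.2,1.2,1.2,1.2,1.2,1.2,1.2,1.2,1.2]' --dp '[[0.0,0,0],[0,0,0],[0,0,-0.3],[0,0,-0.5],[0,0,-0.7],[0,0,-1],[0,0,-1.2],[0,0,-1.2],[0,0,-1.2],[0,0,-1.2],[0,0,-0.7],[0,0,0]]' --turn '[[0,0,0],[0,0,0],[0,0,0],[0,0,0],[0,0,0],[0,0,0],[0,0,0],[0,0,0],[0,0,0],[0,0,0],[0,0,0],[0,0,0]]'

```text
time_s: 9.5
position: [0.5866, 0.1601, 0.261]
tool_rot: [[-0.927, 0.375, 0.006], [0.375, 0.927, -0.0], [-0.005, 0.002, -1.0]]
ft_force: [0.2, -0.2, -0.7]
grip_width: 0.0142
gripper_force: 31.3
```

```bash
python3 w.py .5855 .1598 .173
python3 - <<'E'
from h import *
out=[]
for n,(a,b,c,d) in (("scene",(180,80,280,230)),("top",(150,130,250,230))):
    im,dp=cams.get_image(n);np.savez(n+"1.npz",im=im,d=dp);x=cv2.resize(im[b:d,a:c,::-1],None,fx=4,fy=4,interpolation=cv2.INTER_CUBIC);out.append(cv2.copyMakeBorder(x,0,600-x.shape[0],0,0,0))
cv2.imwrite("pics/c3.png",np.hstack(out))
E
```

```text
[0.5866 0.1601 0.261 ] tool cm [ 0.14 -0.08  8.8 ] yaw y 67.96 level turn [np.float64(0.0019), np.float64(0.0053)] ft [ 0.2 -0.2 -0.7] w 0.014154183602540506 31.322266459465027 9.5
```

View pics/c3.png

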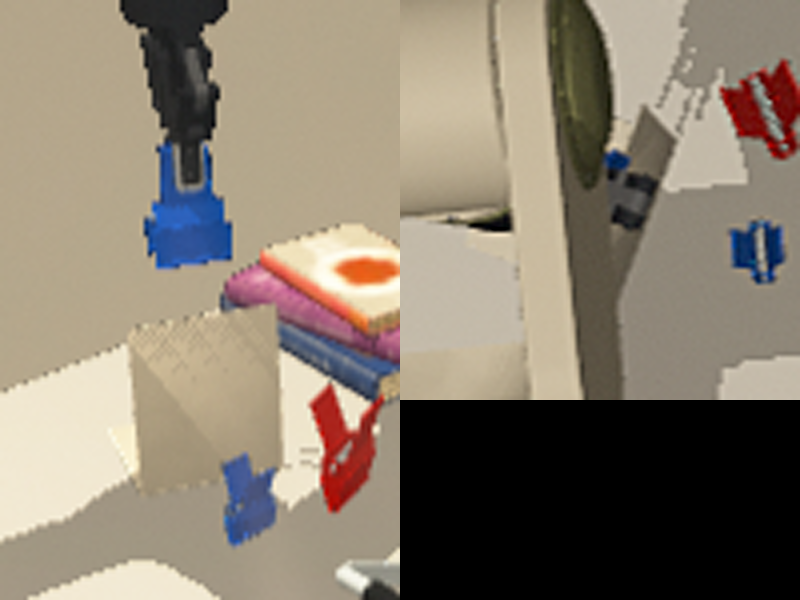

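The clip is off the book end, gaping and held upright (scene ≈(227,130)). Next I'll measure the clip relative to the TCP, and the cards.

Run:
```python
from h import *
a=np.radians(158);u=np.array([np.cos(a),np.sin(a)]);n=np.array([np.cos(a-np.pi/2),np.sin(a-np.pi/2)])
o=observe();p=np.array(o["position"]);print("tcp u,n",p[:2]@u,p[:2]@n,p[2],o["q"])
for k in("scene","top"):
    S=np.load(k+"1.npz");im,d=S["im"].astype(int),S["d"];C=cloud(k,d);ok=d>0
    b=ok&(im[...,2]>im[...,0]+50)&(C[...,2]>.17)&(C[...,1]>.08)&(C[...,0]<.75)&(C[...,2]<.32)
    P=C[b];print(k,len(P),"z",np.percentile(P[:,2],[0,2,98,100]).round(4))
    for lo in np.arange(.19,.29,.01):
        Q=P[(P[:,2]>lo)&(P[:,2]<lo+.01)]
        if len(Q)>3:print(round(lo,2),len(Q),"u",*(np.percentile(Q[:,:2]@u,[2,98])).round(4),"n",*(np.percentile(Q[:,:2]@n,[2,98])).round(4))
    m=ok&(C[...,0]>.54)&(C[...,0]<.585)&(C[...,1]<-.13)&(C[...,1]>-.31)&(C[...,2]>.085)&(C[...,2]<.14)
    Q=C[m];t=Q[Q[:,2]>.12];print("cards top",len(t),t.mean(0).round(4),np.percentile(t[:,0],[5,95]),t[:,1].min(),t[:,1].max(),"slope",np.polyfit(t[:,1],t[:,0],1).round(4))
    for z in(.09,.1,.11,.12,.127):
        g=Q[abs(Q[:,2]-z)<.004];print(z,len(g),np.median(g[:,0]).round(4) if len(g) else "")
```

```text
tcp u,n -0.4833709452929744 0.36787679693453196 0.25874061872489196 [ 4.13608020e+00  2.67821686e+01  6.16467055e+01 -3.68574660e-02
  9.14624128e+01 -6.38148138e+01]
scene 396 z [0.2035 0.2067 0.2893 0.2945]
0.2 33 u -0.5111 -0.4549 n 0.3514 0.3842
0.21 66 u -0.5099 -0.455 n 0.3493 0.3828
0.22 66 u -0.5117 -0.4531 n 0.3506 0.3824
0.23 66 u -0.506 -0.4543 n 0.3512 0.3798
0.24 70 u -0.507 -0.4571 n 0.3545 0.3781
0.25 40 u -0.4994 -0.4654 n 0.3585 0.378
0.26 17 u -0.5011 -0.4666 n 0.3585 0.3784
0.27 15 u -0.5012 -0.4662 n 0.3597 0.3781
0.28 15 u -0.5011 -0.4669 n 0.3579 0.3741
cards top 211 [ 0.5622 -0.2246  0.1266] [0.55947743 0.56540028] -0.29524958772800414 -0.14685650805474637 slope [-0.017   0.5583]
0.09 106 0.5621
0.1 107 0.5617
0.11 121 0.5617
0.12 121 0.5619
0.127 130 0.5621
top 17 z [0.2064 0.2066 0.2348 0.235 ]
0.21 5 u -0.5107 -0.5046 n 0.3524 0.3537
0.22 5 u -0.5082 -0.5036 n 0.3538 0.3548
0.23 5 u -0.5091 -0.5023 n 0.3548 0.3566
cards top 117 [ 0.5628 -0.2232  0.1282] [0.56065    0.56519819] -0.2962822918119983 -0.14931602747429376 slope [-0.0124  0.56  ]
0.09 15 0.5609
0.1 10 0.5613
0.11 18 0.5611
0.12 17 0.5609
0.127 107 0.5629
```

Call:
move_arm --jaw '[1.2,1.2,1.2,1.2,1.2,1.2,1.2,1.2,1.2,1.2,1.2,1.2]' --dp '[[0,-1,0],[-0.4,-2,0],[-0.6,-3.2,0],[-0.6,-3.5,0],[-0.6,-3.5,0],[-0.6,-3.5,0],[-0.6,-3.5,0],[-0.6,-3.5,0],[-0.6,-3.5,0],[-0.6,-3.5,0],[-0.6,-3,0],[-0.3,-1.5,0]]' --turn '[[0,0,0],[0,0,0],[0,0,0],[0,0,0],[0,0,0],[0,0,0],[0,0,0],[0,0,0],[0,0,0],[0,0,0],[0,0,0],[0,0,0]]'

```text
time_s: 10.6
position: [0.5089, -0.1926, 0.258]
tool_rot: [[-0.926, 0.378, 0.0], [0.378, 0.926, -0.001], [-0.001, -0.0, -1.0]]
ft_force: [-0.4, -0.0, -0.5]
grip_width: 0.0143
gripper_force: 31.3
```

Call:
move_arm --jaw '[1.2,1.2,1.2,1.2,1.2,1.2,1.2,1.2,1.2,1.2,1.2,1.2]' --dp '[[0,0,0],[0,0,0],[0,0,0],[0,0,0],[0,0,0],[0,0,0],[0,0,0],[0,0,0],[0,0,0],[0,0,0],[0,0,0],[0,0,0]]' --turn '[[0,0,0.08],[0,0,0.109],[0,0,0.109],[0,0,0.109],[0,0,0.109],[0,0,0.109],[0,0,0.109],[0,0,0.109],[0,0,0.109],[0,0,0.109],[0,0,0.109],[0,0,0]]'

```text
time_s: 11.6
position: [0.5098, -0.1893, 0.2582]
tool_rot: [[-0.012, 1.0, 0.001], [1.0, 0.012, 0.0], [0.0, 0.001, -1.0]]
ft_force: [-0.2, -0.2, -0.7]
grip_width: 0.0142
gripper_force: 31.3
```

```bash
python3 w.py .5626 -.2216 .23
```

```text
[ 0.5098 -0.1893  0.2582] tool cm [-3.29  5.24  2.82] yaw y 0.68 level turn [np.float64(0.0007), np.float64(-0.0001)] ft [-0.2 -0.2 -0.7] w 0.014164651842915947 31.3249272108078 11.6
```

Call:
move_arm --jaw '[1.2,1.2,1.2,1.2,1.2,1.2]' --dp '[[-0.6,0.9,0],[-1,1.7,0.5],[-1,1.7,0.8],[-0.7,0.95,0.8],[0,0,0.5],[0,0,0]]' --turn '[[0,0,0],[0,0,0],[0,0,0],[0,0,0],[0,0,0],[0,0,0]]'

```text
time_s: 12.1
position: [0.5628, -0.2212, 0.231]
tool_rot: [[-0.018, 1.0, -0.001], [1.0, 0.018, 0.001], [0.002, -0.001, -1.0]]
ft_force: [-0.4, 0.5, -0.7]
grip_width: 0.0144
gripper_force: 31.3
```

```bash
cat > v.py <<'E'
from h import *
import sys
out=[]
for n,(a,b,c,d) in (("scene",(265,140,365,290)),("top",(300,130,400,230))):
    im,dd=cams.get_image(n);x=cv2.resize(im[b:d,a:c,::-1],None,fx=4,fy=4,interpolation=cv2.INTER_CUBIC);out.append(cv2.copyMakeBorder(x,0,600-x.shape[0],0,0,0))
    C=cloud(n,dd);i=im.astype(int);ok=dd>0
    P=C[ok&(i[...,2]>i[...,0]+50)&(C[...,1]<-.1)&(C[...,1]>-.35)&(C[...,0]>.5)&(C[...,0]<.65)&(C[...,2]>.09)]
    print(n,len(P),"clip min",np.percentile(P,1,0).round(4),"max",np.percentile(P,99,0).round(4))
    for lo in np.arange(.1,.2,.01):
        Q=P[(P[:,2]>lo)&(P[:,2]<lo+.01)]
        if len(Q)>3:print(round(lo,2),len(Q),*np.percentile(Q[:,0],[2,98]).round(4),*np.percentile(Q[:,1],[2,98]).round(4))
    t=C[ok&(C[...,0]>.545)&(C[...,0]<.58)&(C[...,1]<-.13)&(C[...,1]>-.31)&(C[...,2]>.118)&(C[...,2]<.14)&(i[...,0]>i[...,2]+8)]
    if len(t):print("cards",len(t),t.mean(0).round(4),np.percentile(t[:,0],[5,95]).round(4),np.percentile(t[:,2],98))
cv2.imwrite(sys.argv[1],np.hstack(out))
E
python3 w.py .5625 -.222 .168; python3 v.py pics/c4.png
```

```text
[ 0.5628 -0.2212  0.231 ] tool cm [-0.09 -0.02  6.3 ] yaw y 1.03 level turn [np.float64(-0.0012), np.float64(-0.0015)] ft [-0.4  0.5 -0.7] w 0.014412319340693869 31.32696568965912 12.1
scene 538 clip min [ 0.5461 -0.2477  0.1758] max [ 0.5775 -0.1906  0.2629]
0.17 49 0.5459 0.5769 -0.2471 -0.1921
0.18 93 0.5456 0.5773 -0.2481 -0.1904
0.19 80 0.5475 0.5779 -0.2471 -0.1908
cards 233 [ 0.562  -0.2244  0.1258] [0.5592 0.5655] 0.1324459103760473
top 3 clip min [ 0.5735 -0.1943  0.2047] max [ 0.5739 -0.1906  0.2078]
cards 45 [ 0.562  -0.1745  0.1276] [0.5602 0.5636] 0.13165445710240664
```

View pics/c4.png

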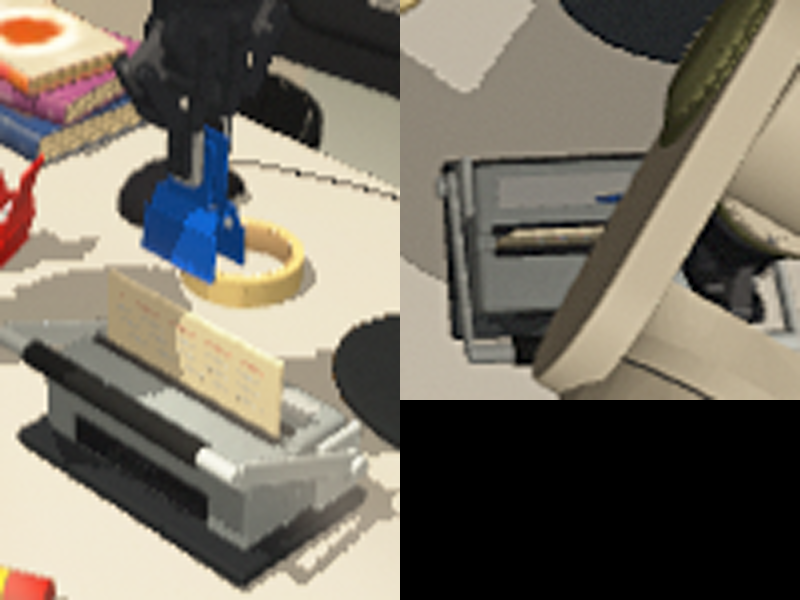

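The view shows the clip gaping over the cards (scene ≈(315,195)), centred in x within 1 mm and in y at about -0.22. The handle is up and the cards are seated. I'm lowering it straight down.

Call:
move_arm --jaw '[1.2,1.2,1.2,1.2,1.2,1.2,1.2,1.2,1.2,1.2,1.2,1.2]' --dp '[[0,0.05,0.6],[0,0,0.8],[0,0,0.8],[0,0,0.8],[0,0,0.7],[0,0,0.6],[0,0,0.6],[0,0,0.5],[0,0,0.4],[0,0,0.4],[0,0,0],[0,0,0]]' --turn '[[0,0,0],[0,0,0],[0,0,0],[0,0,0],[0,0,0],[0,0,0],[0,0,0],[0,0,0],[0,0,0],[0,0,0],[0,0,0],[0,0,0]]'

```text
time_s: 13.2
position: [0.5642, -0.2214, 0.1709]
tool_rot: [[-0.016, 1.0, 0.002], [1.0, 0.016, -0.0], [-0.001, 0.002, -1.0]]
ft_force: [0.4, 0.7, -0.6]
grip_width: 0.0145
gripper_force: 31.3
```

```bash
python3 w.py .5625 -.222 .169; python3 v.py pics/c5.png
```

```text
[ 0.5642 -0.2214  0.1709] tool cm [-0.06 -0.17  0.19] yaw y 0.92 level turn [np.float64(0.0019), np.float64(0.0005)] ft [ 0.4  0.7 -0.6] w 0.014526350959362748 31.325819492340088 13.2
scene 450 clip min [ 0.548  -0.2477  0.1153] max [ 0.5788 -0.1912  0.2029]
0.11 35 0.5474 0.5526 -0.2472 -0.1936
0.12 61 0.5479 0.5795 -0.2469 -0.1909
0.13 76 0.5483 0.5781 -0.2483 -0.191
0.14 69 0.5489 0.576 -0.247 -0.1936
0.15 88 0.5518 0.573 -0.2457 -0.1971
0.16 43 0.5539 0.5739 -0.2365 -0.2041
0.17 21 0.5567 0.5725 -0.2373 -0.2282
0.18 18 0.5575 0.5718 -0.2377 -0.2275
0.19 24 0.5562 0.5724 -0.2381 -0.2228
cards 138 [ 0.5623 -0.2335  0.1259] [0.5594 0.566 ] 0.13250055790464516
top 3 clip min [ 0.5759 -0.1972  0.1179] max [ 0.5765 -0.1905  0.1442]
cards 35 [ 0.562  -0.1684  0.1279] [0.56   0.5639] 0.13160483158044012
```

View pics/c5.png

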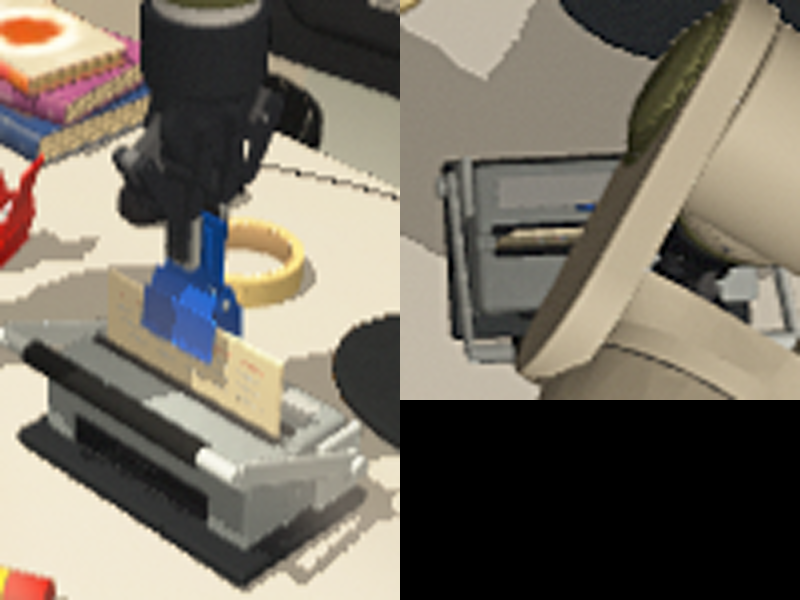

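The clip straddles the cards (scene ≈(312,218)) with its jaw tips about 14 mm below the edge. I'll centre it by 1 mm, go 2 mm lower, and let it settle.

Call:
move_arm --jaw '[1.2,1.2,1.2,1.2,1.2,1.2,1.2,1.2,1.2,1.2]' --dp '[[0,-0.05,0.1],[0,-0.05,0.1],[0,0,0],[0,0,0],[0,0,0],[0,0,0],[0,0,0],[0,0,0],[0,0,0],[0,0,0]]' --turn '[[0,0,0],[0,0,0],[0,0,0],[0,0,0],[0,0,0],[0,0,0],[0,0,0],[0,0,0],[0,0,0],[0,0,0]]'

```text
time_s: 14.13
position: [0.5632, -0.2214, 0.1689]
tool_rot: [[-0.016, 1.0, 0.002], [1.0, 0.016, -0.001], [-0.001, 0.002, -1.0]]
ft_force: [0.4, 0.1, -0.8]
grip_width: 0.0145
gripper_force: 31.3
```

```bash
python3 w.py .5625 -.222 .169; python3 v.py pics/c6.png; python3 w.py .5625 -.222 .169
```

```text
[ 0.5632 -0.2214  0.1689] tool cm [-0.06 -0.07 -0.01] yaw y 0.92 level turn [np.float64(0.0019), np.float64(0.0006)] ft [ 0.4  0.1 -0.8] w 0.014512101175667758 31.325302720069885 14.1333
scene 443 clip min [ 0.547  -0.2483  0.1134] max [ 0.5784 -0.1923  0.2023]
0.11 44 0.5465 0.5516 -0.2463 -0.1924
0.12 54 0.5469 0.5786 -0.2495 -0.1944
0.13 76 0.5485 0.5786 -0.2471 -0.1918
0.14 79 0.5486 0.5754 -0.2472 -0.1955
0.15 72 0.5507 0.5718 -0.2449 -0.1967
0.16 39 0.5539 0.5718 -0.2367 -0.203
0.17 22 0.554 0.5718 -0.2381 -0.2272
0.18 18 0.5544 0.5729 -0.238 -0.229
0.19 28 0.5548 0.5716 -0.2384 -0.2203
cards 139 [ 0.5621 -0.2348  0.126 ] [0.559  0.5647] 0.13304087068655773
top 3 clip min [ 0.5743 -0.1941  0.129 ] max [ 0.5752 -0.1901  0.1372]
cards 33 [ 0.5622 -0.1693  0.1285] [0.5606 0.5638] 0.13138698591248207
[ 0.5632 -0.2214  0.1689] tool cm [-0.06 -0.07 -0.01] yaw y 0.92 level turn [np.float64(0.002), np.float64(0.0005)] ft [ 0.3  0.2 -0.6] w 0.014531393747546755 31.325488686561584 14.2333
```

Everything checks out: the clip is centred, at rest, and about 15 mm down. I'm handing the job in.

```bash
python3 -c "
from rig import ticket
print(ticket.close_job())"
```

```text
the job is handed in; nothing more can be done
None
```

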